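Lower the wide round bench dog

TASK

The next board must slide over the planing board: with the fingertips, gently press the wide round steel bench dog all the way down to its stop, almost flush with the board, then withdraw. Do not touch the other three dogs, which must stay standing as they are, do not pull any dog up, and leave the batten, chisel, block plane and rule where they lie; nothing is to be gripped or lifted.

Things in the scene. Friction and masses are not known exactly. Their poses are not given: they have to be found in the camera images.
- board: planing board, brown beech slab fixed on the bench, 240 mm (its x) x 484 mm (its y) x 45 mm high; origin at the centre of its underside, its top is 45 mm above the bench. Four steel bench dogs stand in a row along the board's y axis, 84 mm apart (at -126, -42, +42, +126 mm), in any order from start to start.
- dog_wide_top (a point): centre of the flat top of the WIDE ROUND dog: cylinder head 36 mm in diameter; plain steel, standing 13 to 19 mm above the board at the start
- dog_wide (a joint): how far that dog is pushed down, m: its top is 16 mm above the board at 0 and 2 mm above it at +0.014 (the stop, fully down); starts between -0.003 and +0.003, negative is pulled up. It moves straight down against a steady drag of about 4 N and stays where it is left (no spring).
- dog_wide_base: flat dark steel collar, 48 mm in diameter, 1 mm thick, in the board around that dog; origin on the board's top, on the dog's axis
- dog_thin_top (a point): centre of the flat top of the thin round dog: cylinder head 17 mm in diameter; plain steel, standing 13 to 19 mm above the board at the start
- dog_thin (a joint): how far that dog is pushed down, m: its top is 16 mm above the board at 0 and 2 mm above it at +0.014 (the stop, fully down); starts between -0.003 and +0.003, negative is pulled up. It moves straight down against a steady drag of about 4 N and stays where it is left (no spring).
- dog_thin_base: flat dark steel collar, 48 mm in diameter, 1 mm thick, in the board around that dog; origin on the board's top, on the dog's axis
- dog_square_top (a point): centre of the flat top of the square dog: head 24 x 24 mm; plain steel, standing 13 to 19 mm above the board at the start
- dog_square (a joint): how far that dog is pushed down, m: its top is 16 mm above the board at 0 and 2 mm above it at +0.014 (the stop, fully down); starts between -0.003 and +0.003, negative is pulled up. It moves straight down against a steady drag of about 4 N and stays where it is left (no spring).
- dog_square_base: flat dark steel collar, 48 mm in diameter, 1 mm thick, in the board around that dog; origin on the board's top, on the dog's axis
- dog_oblong_top (a point): centre of the flat top of the oblong dog: head 14 x 34 mm; plain steel, standing 13 to 19 mm above the board at the start
- dog_oblong (a joint): how far that dog is pushed down, m: its top is 16 mm above the board at 0 and 2 mm above it at +0.014 (the stop, fully down); starts between -0.003 and +0.003, negative is pulled up. It moves straight down against a steady drag of about 4 N and stays where it is left (no spring).
- dog_oblong_base: flat dark steel collar, 48 mm in diameter, 1 mm thick, in the board around that dog; origin on the board's top, on the dog's axis
- batten: loose pine batten lying on the board on the robot's side of the dogs, 32 mm (x) x 280 mm (y) x 22 mm high; origin at the centre of its underside; 75 to 88 mm from the row. Bystander.
- chisel: loose wood-handled chisel lying along y on the board beyond the dogs, about 270 mm long, handle (at -y) 26 mm wide and 24 mm high; origin under the ferrule near mid-length, on the board; 75 to 88 mm from the row. Bystander.
- plane: block plane, black with a round yellow front knob, 160 x 50 mm, 56 mm high, on the bench to the left; origin at the centre of its sole. Bystander.
- rule: folded white rule, 235 x 18 mm, 16 mm high, on the bench to the right; origin at the centre of its underside. Bystander.

How it is judged:
On the way, in this order (a step that is already met when the one before it is completed fails the run):
1. the fingertips touch the wide round dog while it still stands (contact force between the fingers and dog_wide_base above 0.5 N and value of joint dog_wide below 0.01 m), for 0.02 s.
2. the wide round dog is pressed down to within 3 mm of its stop (value of joint dog_wide above 0.011 m), for 0.1 s.
At the end, for the whole second after the job is handed in: The wide round dog is down to within 3 mm of its stop (joint above 0.011 m); the other dogs stand within 2 mm of their starting height; batten, chisel, plane and rule lie at rest within 12 mm of where they began (value of joint dog_wide above 0.011 m and distance of each of dog_thin_top, dog_square_top, dog_oblong_top from where it was at the start of the episode below 0.002 m and distance of each of batten, chisel, plane, rule from where it was at the start of the episode below 0.012 m and linear speed of each of batten, chisel, plane, rule below 0.02 m/s); the robot touches nothing.
It fails at once if the wide round dog is pulled up (above 7 mm over its mark) instead of pressed (value of joint dog_wide below -0.007 m).
It fails at once if another dog is touched with more than 2 N or moved by over 2 mm (contact force between the fingers and dog_thin_base above 2 N or contact force between the fingers and dog_square_base above 2 N or contact force between the fingers and dog_oblong_base above 2 N or distance of any of dog_thin_top, dog_square_top, dog_oblong_top from where it was at the start of the episode above 0.002 m).
It fails at once if the dog or the board is pressed harder than 40 N (contact force between the fingers and dog_wide_base above 40 N or contact force between the fingers and board above 40 N).
It fails at once if a bystander is moved or lifted by more than 12 mm (distance of any of batten, chisel, plane, rule from where it was at the start of the episode above 0.012 m).
It also fails if it takes over 32 s, if anything falls off the work surface, if the arm or the gripper's body presses on something with over 40 N, if the wrist force passes 120 N, or if a joint passes its speed limit or range.

ROBOT

A 6-joint arm with a two-finger parallel gripper is mounted at the origin on the work surface. World frame = base frame: x ahead of the robot, y to its left, z up, the work surface at z = 0. Lengths are in m, angles in rad, forces in N, time in s.
With the tool pointing down it reaches from about 0.275 to 0.775 m from the base axis. Payload 14.6 kg.
Tool frame: the origin (TCP) lies midway between the tips of the shut fingers; the grasp point (between the pads) lies 19 mm behind it; z points along the fingers, x is the direction in which the jaws open and shut, and the axes are right-handed (so a half turn about z gives the same grasp; the last joint's range is limited). The gripper opens to 85 mm and grips with 20 to 120 N. Pads are 22 mm wide; open, the fingers measure 114 mm over their backs; the gripper's body (76 mm by 85 mm) begins 54 mm behind the grasp point. The pads swing forward as they close: fully open they stand 13 mm farther back than shut.
Start: joints at [-1.486, 0.263, -0.048, 1.259, 0, 1.415], TCP at [0.125, -0.51, 0.231] pointing down, gripper open.
Joint ranges: [-2.65, 2.65], [-0.89, 1.7], [-1.18, 1.37], [-2.13, 2.11], [-1.35, 1.29], [-3.14, 3.14]. Speed limits (rad/s): [1.89, 1.89, 2.57, 2.79, 3.14, 3.14].

INTERFACE

Orientations are given as a unit quaternion [w, x, y, z].
In Python, from bench import r gives the robot as it stands.
- The arm moves only by the shell command python3 -m pendant 'ROWS' [FORCE]. ROWS is JSON, a list of rows, each a list of 3 entries, a list of its own where there are three numbers: the turn, a rotation vector about the tool's x, y, z in rad, then the shift along the tool's x, y, z in cm, then the closure, from 0 (fully open) to 1 (shut). A call has 1 to 5 rows; each row is the pose to reach, as a shift and turn from the pose commanded when the call began, along the tool's axes at that moment; what a row does not reach only later rows make up. A row lasts 1/12 s, in which the tool goes at most 41.7 mm and 7.16 degrees, less where a joint would pass 70% of its speed; a pose out of reach is approached as far as the arm can. A call with a gripper value outside its range is refused whole. The fingers move at their own pace and stop on an object; FORCE is the grip in N (left out, the last holds). Time passes only in rows, so rows that repeat a pose let the fingers close. It gives the time, the measured TCP pose, the force and the opening at its end, in the units of the state.
- r.read_state(): the state, without advancing time (a new reading comes with each control period).
- r.get_image(name): name is "scene" or "top" or "wrist"; returns (picture, depth): 400x640x3 uint8, red, green, blue; 400x640 float32, m along the optical axis (not along the pixel's ray), 0 where there is no reading.
- r.camera_params(name): a dict with "vfov" (degrees; the focal length in pixels is half the picture's height over the tangent of half this angle, whatever the lens; pixels are square), "cx", "cy" (the principal point, pixels), "dist_coeffs" ([k1, k2, p1, p2, k3] as OpenCV has them; the pictures are not rectified), "world_from_camera" (4x4, takes a point from camera to world coordinates). Camera axes: x right, y up, looking along -z (the intrinsics and any distortion apply to the point x, -y, -z); pixel columns grow to the right and rows downward; lengths in m; the calibration is good to about 2 mm. A picture is of the moment at which its call begins: read the wrist's pose just before it. camera_params takes no time and is no camera call; for the wrist camera it gives the pose at the moment of the call.
- r.job_done(): hands the job in, once; it reports no verdict.
The state is a dict: "t": time; "joint_pos": joint angles; "joint_velocities": joint speeds; "joint_efforts": joint torques, N m; "tool_pos": TCP position; "ee_rot": TCP orientation; "contact_force": force on the tool from outside, world axes, zero at the start; "ft_torque": the same for the moment, N m; "grip_width": finger opening in m.
Only numpy, scipy, OpenCV 4.12 (cv2) and the standard library are available. Lean on these libraries where they do the work, as an engineer would, in place of code of your own. Each camera call takes 0.05 s, during which the arm holds its last target. There are 200 camera calls.

## Working session

There is one attempt and no reset: what is moved stays moved. The work goes in short steps, Python scripts to look and compute and a shell command to move; the robot and the scene stay as the last step left them, time stands still between calls to the robot, and variables do not carry over. Pictures are saved under pics/ and viewed, about 8 in all and at most 12, crops included, and the job is handed in when it is done.

```bash
mkdir -p pics
cat > h.py <<'E'
import numpy as np, cv2
from bench import r
from scipy.spatial.transform import Rotation as R
def cam(n):
    p=r.camera_params(n); f=200/np.tan(np.radians(p['vfov'])/2)
    K=np.array([[f,0,p['cx']],[0,f,p['cy']],[0,0,1.]]); return K,np.array(p['dist_coeffs'],float),np.array(p['world_from_camera'])
def atz(c,uv,z):
    K,d,T=c; n=cv2.undistortPoints(np.array([[uv]],float),K,d)[0,0]
    v=T[:3,:3]@np.array([n[0],-n[1],-1]); o=T[:3,3]; return o+v*(z-o[2])/v[2]
def tool(p):
    s=r.read_state(); q=s['ee_rot']; M=R.from_quat([q[1],q[2],q[3],q[0]])
    return M.inv().apply(np.array(p)-s['tool_pos'])*100
E
python3 - <<'E'
from h import *
im,d=r.get_image('top'); cv2.imwrite('pics/top.png',im[:,:,::-1])
s=r.read_state(); print(s['t'],s['tool_pos'],s['ee_rot'],s['contact_force'],s['grip_width']); print(cam('top'))
E
```

```text
0.05 [ 0.12467002 -0.50973392  0.23084191] [-3.73453293e-04  7.86610543e-01 -6.17449275e-01 -3.26006846e-04] [0.10187576 0.6306857  0.07204921] 0.08564715724741487
(array([[478.47719773,   0.        , 314.1638949 ],
       [  0.        , 478.47719773, 197.58244661],
       [  0.        ,   0.        ,   1.        ]]), array([-0.05105654,  0.        ,  0.        ,  0.        ,  0.        ]), array([[-0.00210973,  0.98793058, -0.1548829 ,  0.38091778],
       [-0.99997385, -0.00315567, -0.00650754,  0.00894563],
       [-0.00691776,  0.15486512,  0.9879114 ,  1.26469854],
       [ 0.        ,  0.        ,  0.        ,  1.        ]]))
```

View pics/top.png

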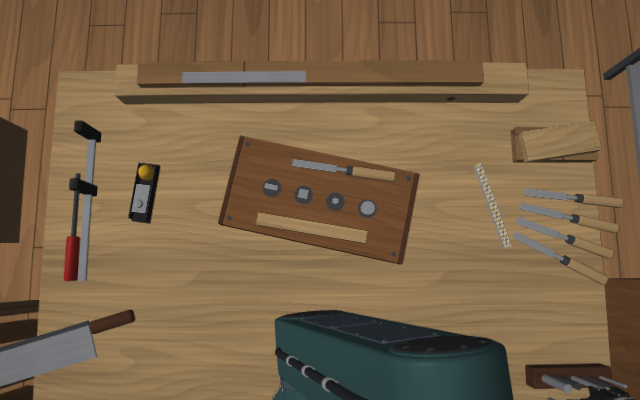

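The dogs run left to right: oblong (272,187), square (303,194), thin (335,201), wide round (368,208). I'll enlarge this to locate the wide dog more precisely.

Run:
```python
from h import *
im=cv2.imread('pics/top.png'); cv2.imwrite('pics/c.png',cv2.resize(im[160:260,230:410],None,fx=4,fy=4,interpolation=cv2.INTER_CUBIC))
c=cam('top')
for uv in [(272,187),(303,194),(335,201),(368,208)]: print(atz(c,uv,.061))
p=atz(c,(368,208),.061); print(tool([p[0],p[1],.14]))
```

```text
[0.59737628 0.12467395 0.061     ]
[0.57896894 0.0453231  0.061     ]
[ 0.56066482 -0.03609616  0.061     ]
[ 0.54243756 -0.11968145  0.061     ]
[-27.95771961 -49.84384362   9.1206462 ]
```

View pics/c.png

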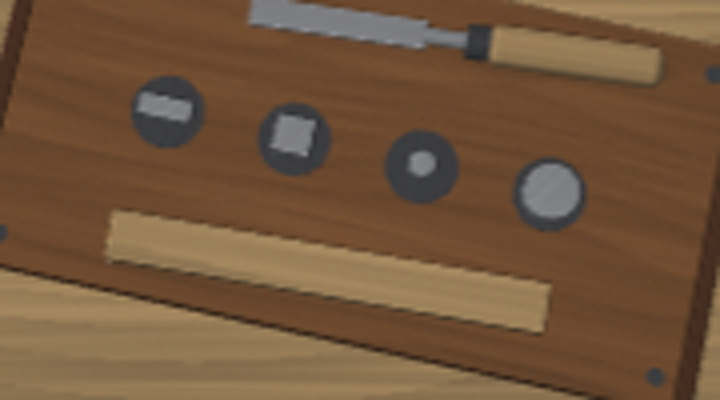

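Wide dog top is at crop (550,190), i.e. pixel (367.4,207.4), about (0.544,-0.118). Approaching high with the fingers shut.

```bash
python3 -m pendant '[[[0,0,0],[-1.9,-3.3,0.2],1],[[0,0,0],[-3.8,-6.6,0.4],1],[[0,0,0],[-5.6,-10,0.6],1],[[0,0,0],[-7.4,-13.3,0.8],1],[[0,0,0],[-9.3,-16.6,1],1]]' 20
python3 -m pendant '[[[0,0,0],[-1.9,-3.3,0.2],1],[[0,0,0],[-3.8,-6.6,0.4],1],[[0,0,0],[-5.6,-10,0.6],1],[[0,0,0],[-7.4,-13.3,0.8],1],[[0,0,0],[-9.3,-16.6,1],1]]'
python3 - <<'E'
from h import *
print(tool([.544,-.118,.17]))
E
```

```text
t: 0.47
tool_pos: [0.2647, -0.3787, 0.221]
ee_rot: [-0.0, 0.786, -0.618, -0.0]
contact_force: [0.6, -2.2, -0.6]
grip_width: 0.0256
t: 0.88
tool_pos: [0.404, -0.2488, 0.211]
ee_rot: [-0.0, 0.787, -0.617, -0.0]
contact_force: [0.7, -1.0, 0.2]
grip_width: 0.0001
[ -9.37932713 -16.70585643   4.10273006]
```

```bash
python3 -m pendant '[[[0,0,0],[-2.2,-4,0.2],1],[[0,0,0],[-4.5,-8,0.4],1],[[0,0,0],[-6.5,-12,1],1],[[0,0,0],[-8.5,-15,2.5],1],[[0,0,0],[-9.4,-16.7,4.1],1]]'
python3 -m pendant '[[[0,0,0],[0,0,0],1],[[0,0,0],[0,0,0],1],[[0,0,0],[0,0,0],1]]'
python3 - <<'E'
from h import *
c=cam('wrist')
im,d=r.get_image('wrist'); cv2.imwrite('pics/w.png',im[:,:,::-1])
K,D,T=c; Ti=np.linalg.inv(T)
for p in [(.544,-.118,.061),(.544,-.118,.046)]:
    q=Ti[:3,:3]@np.array(p)+Ti[:3,3]; print(cv2.projectPoints(np.array([[q[0],-q[1],-q[2]]]),np.zeros(3),np.zeros(3),K,D)[0].ravel())
print(tool([.544,-.118,.08]))
E
```

```text
t: 1.3
tool_pos: [0.5452, -0.117, 0.1704]
ee_rot: [-0.0, 0.787, -0.617, 0.001]
contact_force: [0.2, -0.3, -0.4]
grip_width: 0.0002
t: 1.55
tool_pos: [0.5425, -0.1196, 0.1703]
ee_rot: [0.0, 0.787, -0.617, -0.0]
contact_force: [0.1, 0.3, 0.9]
grip_width: -0.0005
[317.80796493 183.87013602]
[317.98155716 178.95236084]
[-0.1698979  -0.19639512  9.06712968]
```

View pics/w.png

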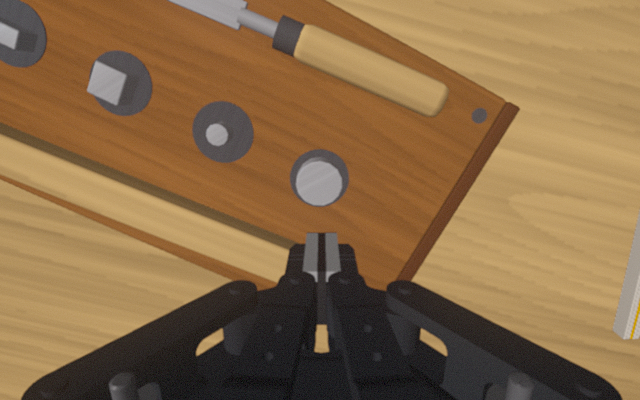

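The wrist view shows the dog top centred at (319,183), against a predicted (318,184), so the position holds. Descending.

```bash
python3 -m pendant '[[[0,0,0],[-0.1,-0.1,3],1],[[0,0,0],[-0.2,-0.2,6],1],[[0,0,0],[-0.2,-0.2,8],1],[[0,0,0],[-0.2,-0.2,9],1],[[0,0,0],[-0.2,-0.2,9.3],1]]'
python3 -m pendant '[[[0,0,0],[0,0,0.2],1],[[0,0,0],[0,0,0.4],1],[[0,0,0],[0,0,0.6],1],[[0,0,0],[0,0,0.8],1],[[0,0,0],[0,0,1.0],1]]'
python3 - <<'E'
from h import *
print(tool([.544,-.118,.048]))
E
```

```text
t: 2.02
tool_pos: [0.5434, -0.1177, 0.0766]
ee_rot: [0.0, 0.786, -0.618, -0.001]
contact_force: [-0.7, 0.4, 0.4]
grip_width: 0.0001
t: 2.43
tool_pos: [0.5447, -0.1172, 0.0677]
ee_rot: [-0.0, 0.787, -0.617, 0.0]
contact_force: [0.0, -1.0, 0.8]
grip_width: -0.0001
[0.05771894 0.08977583 1.9707539 ]
```

```bash
python3 -m pendant '[[[0,0,0],[0,0,0.15],1],[[0,0,0],[0,0,0.3],1],[[0,0,0],[0,0,0.45],1],[[0,0,0],[0,0,0.6],1],[[0,0,0],[0,0,0.7],1]]'
python3 -m pendant '[[[0,0,0],[0,0,0.1],1],[[0,0,0],[0,0,0.2],1],[[0,0,0],[0,0,0.3],1],[[0,0,0],[0,0,0.4],1],[[0,0,0],[0,0,0.5],1]]'
```

```text
t: 2.85
tool_pos: [0.5444, -0.1171, 0.0603]
ee_rot: [-0.0, 0.787, -0.617, 0.0]
contact_force: [-0.9, -0.6, 3.7]
grip_width: 0.0
t: 3.27
tool_pos: [0.5445, -0.117, 0.0553]
ee_rot: [-0.0, 0.787, -0.617, 0.0]
contact_force: [-0.8, 0.6, 3.1]
grip_width: -0.0001
```

Contact at about 4 N and the dog is moving. Continuing gently to the stop.

```bash
python3 -m pendant '[[[0,0,0],[0,0,0.1],1],[[0,0,0],[0,0,0.2],1],[[0,0,0],[0,0,0.3],1],[[0,0,0],[0,0,0.4],1],[[0,0,0],[0,0,0.5],1]]'
python3 -m pendant '[[[0,0,0],[0,0,0.05],1],[[0,0,0],[0,0,0.1],1],[[0,0,0],[0,0,0.15],1]]'
```

```text
t: 3.68
tool_pos: [0.5444, -0.1171, 0.0502]
ee_rot: [-0.0, 0.787, -0.617, 0.0]
contact_force: [-0.1, 0.8, 3.6]
grip_width: -0.0003
t: 3.93
tool_pos: [0.5444, -0.1171, 0.0488]
ee_rot: [-0.0, 0.787, -0.617, 0.0]
contact_force: [0.6, 1.4, 4.2]
grip_width: 0.0001
```

```bash
python3 -m pendant '[[[0,0,0],[0,0,0.05],1],[[0,0,0],[0,0,0.1],1],[[0,0,0],[0,0,0.1],1]]'
python3 -m pendant '[[[0,0,0],[0,0,0.05],1],[[0,0,0],[0,0,0.05],1]]'
```

```text
t: 4.18
tool_pos: [0.5444, -0.117, 0.0477]
ee_rot: [-0.0, 0.787, -0.617, -0.0]
contact_force: [0.3, 1.1, 0.5]
grip_width: -0.0002
t: 4.35
tool_pos: [0.5444, -0.117, 0.0472]
ee_rot: [0.0, 0.787, -0.617, -0.0]
contact_force: [1.4, 1.8, 1.1]
grip_width: -0.0004
```

```bash
python3 -m pendant '[[[0,0,0],[0,0,0.03],1],[[0,0,0],[0,0,0.06],1],[[0,0,0],[0,0,0.06],1]]'
```

```text
t: 4.6
tool_pos: [0.5444, -0.1171, 0.047]
ee_rot: [-0.0, 0.787, -0.617, 0.0]
contact_force: [-1.6, 0.4, 7.5]
grip_width: -0.0003
```

The TCP stopped at 0.047 and the force rose to 7.5 N, so it's on the stop. Withdrawing straight up.

```bash
python3 -m pendant '[[[0,0,0],[0,0,-0.5],1],[[0,0,0],[0,0,-2],1],[[0,0,0],[0,0,-5],1],[[0,0,0],[0,0,-9],1],[[0,0,0],[0,0,-12.3],1]]'
python3 -m pendant '[[[0,0,0],[0,0,0],1],[[0,0,0],[0,0,0],1],[[0,0,0],[0,0,0],1]]'
python3 - <<'E'
from h import *
im,d=r.get_image('wrist'); cv2.imwrite('pics/w2.png',im[:,:,::-1])
c=cam('wrist');K,D,T=c
for n,(u,v) in dict(wide=(319,181),board=(280,215)).items():
    z=np.median(d[v-2:v+3,u-2:u+3]); q=cv2.undistortPoints(np.array([[[u,v]]],float),K,D)[0,0]
    print(n,T[:3,:3]@np.array([q[0],-q[1],-1])*z+T[:3,3])
E
```

```text
t: 5.02
tool_pos: [0.5439, -0.117, 0.1718]
ee_rot: [0.0, 0.787, -0.617, -0.0]
contact_force: [1.0, -0.7, 0.8]
grip_width: 0.0005
t: 5.27
tool_pos: [0.544, -0.117, 0.1692]
ee_rot: [0.0, 0.787, -0.617, -0.0]
contact_force: [-1.0, -0.3, 0.2]
grip_width: 0.0002
wide [ 0.54416969 -0.11628838  0.04632269]
board [ 0.50748733 -0.0916815   0.04451998]
```

View pics/w2.png

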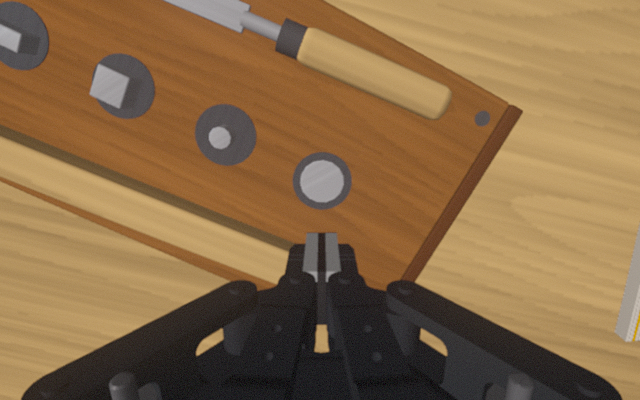

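The wide dog at (321,181) is now concentric with its collar and flush, about 2 mm over the board. The neighbouring dogs, batten and chisel look unchanged.

```bash
python3 -c "
from bench import r
print(r.job_done())"
```

```text
the job is handed in; nothing more can be done
None
```

I pressed the wide round dog, at the right-hand end of the row, down to its stop with the shut fingertips. I then withdrew straight up and handed the job in at about 5.3 s.

- **Press:** The push took about 4 N. At the stop the TCP stayed at 0.047 m and the force rose to 7.5 N, the highest reading.
- **Dog height:** Depth readings put its top about 2 mm above the board. That agrees with fully down.
- **Other items:** In the last wrist picture, the other three dogs, the batten and the chisel looked unchanged, though I did not measure their heights. The plane was outside that picture and the rule only partly in it, but the arm never went low near either.
- **Contact:** The fingers were clear at z = 0.17 m at the end. No checks failed or disagreed.

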